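# Lever up a welding turntable's base and pack its front foot

### The arm

A 6-joint arm with a two-finger parallel gripper is mounted at the origin on the work surface. World frame = base frame: x ahead of the robot, y to its left, z up, the work surface at z = 0. Lengths are in m, angles in degrees, forces in N, time in s.
With the tool pointing down it reaches from about 0.3 to 0.75 m from the base axis. Payload 8.5 kg.
Tool frame: the origin (TCP) lies midway between the tips of the shut fingers; the grasp point (between the pads) lies 19 mm behind it; z points along the fingers, y is the direction in which the jaws open and shut (so a half turn about z gives the same grasp; the last joint's range is limited). The gripper opens to 85 mm and grips with 20 to 120 N. Pads are 22 mm wide; open, the fingers measure 114 mm over their backs; the gripper's body (76 mm by 85 mm) begins 54 mm behind the grasp point. The pads swing forward as they close: fully open they stand 13 mm farther back than shut.
Start: joints at [63.696, 21.807, 74.336, -0, 83.858, -12.336], TCP at [0.133, 0.534, 0.231] pointing down, gripper open.
Joint ranges: [-178.18, 178.18], [-50.72, 133.34], [12.68, 142.11], [-81.47, 261.47], [9.98, 163.14], [-165.26, 165.26]. Speed limits (degrees/s): [136.94, 136.94, 180, 180, 180, 180].

### API

Orientations are given as a 3x3 rotation matrix whose columns are the frame's x, y, z axes.
In Python, from rig import env, viewer, ticket gives the robot as it stands. The module is installed in compiled form; this text tells all that it offers.
- The arm moves only by the shell command python3 -m pendant 'ROWS' [FORCE]. ROWS is JSON, a list of rows, each a list of 3 entries, a list of its own where there are three numbers: the shift along the world's x, y, z in mm, then the turn about the world's z in rad, then the opening, from -1 (shut) to 1 (fully open). A call has 1 to 12 rows; each row shifts and turns the pose as measured when the row begins; what a row does not reach is not made up. A row lasts 1/8 s, in which the tool goes at most 62.5 mm and 10.7 degrees, less where a joint would pass 70% of its speed; a pose out of reach is approached as far as the arm can. A call with a gripper value outside its range is refused whole. The fingers move at their own pace and stop on an object; FORCE is the grip in N (left out, the last holds). Time passes only in rows, so rows that do not move let the fingers close. It gives the time, the measured TCP pose, the force and the opening at its end, in the units of the state.
- env.observe(): the state, without advancing time (a new reading comes with each control period).
- viewer.get_image(name): name is "scene" or "side" or "wrist"; returns (picture, depth): 400x640x3 uint8, red, green, blue; 400x640 float32, m along the optical axis (not along the pixel's ray), 0 where there is no reading.
- viewer.camera_params(name): a dict with "fx", "fy", "cx", "cy" (pixels), "rvec" (rotation vector, rad) and "tvec" (3), from world to camera coordinates, as OpenCV has them; the wrist camera has in their place "T_tool_cam" (4x4, takes a point from camera to tool coordinates, whose origin is the TCP and whose axes are the flange's). Camera axes: x right, y down, z forward; pixel columns grow to the right and rows downward; lengths in m; the calibration is good to about 2 mm. A picture is of the moment at which its call begins: read the wrist's pose just before it. camera_params takes no time and is no camera call.
- ticket.close_job(): hands the job in, once; it reports no verdict.
The state is a dict: "time_s": time; "q": joint angles; "qvel": joint speeds; "joint_efforts": joint torques, N m; "position": TCP position; "tool_rot": TCP orientation; "ft_force": force on the tool from outside, world axes, zero at the start; "wrist_torque": the same for the moment, N m; "grip_width": finger opening in m.
Only numpy, scipy, OpenCV 4.12 (cv2) and the standard library are available. Lean on these libraries where they do the work, as an engineer would, in place of code of your own. Each camera call takes 0.05 s, during which the arm holds its last target. There are 200 camera calls.

### The job

The heavy turntable base sags because the packing under its front foot is missing. With the pry bar that already lies over the fulcrum block, lever the base up and catch the bar's shank under the hook, slide the steel packing plate under the raised foot until its upright lug butts against the base's front edge and seat it there by feel with a steady push of about 15 N, then unhook the bar and let the base down slowly so that it stands level on the packing. Do not let the base drop, do not ram it or the hook, leave the other things on the table alone, and let go of everything.

Things in the scene. Friction and masses are not known exactly. Their poses are not given: they have to be found in the camera images.
- machine (a joint): rear hinge of the turntable base, rad: 0 = sagged as found, front foot on the table; grows as the front is raised; 0.071 = level. The base weighs 6 to 9 kg: 25 to 45 N under its front lift it, some 6 to 13 N at the bar's grip. Nothing holds it up but the bar or the packing.
- base_hinge (a point): dark cast base plate 240 x 190 x 24 mm with gearbox and round steel turntable, 190 mm high. This point is on the rear hinge axis, 12 mm above the table; x along the axis, y front to rear, z up. Front edge at y = -180, underside z = 24 mm (23 mm above the table in front when sagged, 36 when level). Its one front foot, 50 (x) x 40 (y) x 24 mm, is centred at x = -45, y = -150, bottom z = 0.
- base_seat (a point): on the lower front edge of the base plate, at the middle of the foot sideways; axes as base_hinge. The packing's lug face must come up against the front edge here (packing_face then has y = 0 in this frame; x = 0 is centred) and be pushed on it with about 15 N for half a second: over 8 N seats it, over 30 N is too much, and neither shows in the poses
- foot_bottom (a point): middle of the front lower edge of the foot: on the table at the start, 12 mm above it when level, and needs 13 mm or more to let the packing in. With the bar on the hook it is about 15 to 16 mm up, so the packing has about 3 mm of clearance.
- bar: plain steel pry bar, 0.5 kg, over the fulcrum, toe under the base, handle in the air. Straight shank 16 wide x 12 thick x 355 mm and a bent-up flat toe 55 x 18 x 7 mm. Origin at the bend; y along the shank to the toe (handle at -y), z its upper side. It stays by itself: the handle's weight keeps the toe up against the base. It rocks on the fulcrum about 38 mm from its origin.
- bar_grip (a point): on the shank's centreline, 303 mm from the bend, 265 mm beyond the fulcrum, about 65 mm beyond the hook; a good place to hold and press. Pressed down 50 to 60 mm from its start (3 mm per 1 mm at the toe) the shank is low enough to pass under the hook's lip.
- bar_tip (a point): end of the toe, middle of its thickness, 90 mm from the fulcrum line, 25 mm inside the base's front edge; lifting bears on this tip
- fulcrum_top (a point): crest of the fulcrum, a steel block 50 (x) x 40 (y) mm fixed to the table with a round bar of 8 mm radius on it along x; middle of the crest, 21 mm above the table. x along the round bar, y towards the base.
- fulcrum: the fulcrum block; origin on the table under fulcrum_top, same axes
- keeper: steel hook stand fixed to the table beside the bar's handle: a post with an arm reaching to -x over the bar's way, its end turned down as a lip. Origin on the table; axes as the fulcrum. Lip from x = 2 to 8 mm, lower edge 63.5 mm above the table; the arm's underside 68 mm, top 80 mm; post face at x = 34 mm; the arm is 24 mm wide along y.
- hook_pocket (a point): at the arm's underside midway between lip and post (x = 21 mm of the keeper): the shank's upper side must bear up against the arm here, with 5 mm to spare each side. The bar must first go down below the lip, then sideways to +x, then be let up.
- packing: dark steel packing plate 50 (x) x 95 (y) x 12 mm, 0.6 kg, with an upright lug 14 (x) x 40 (y) mm on it, 57 mm high over all. Origin on its underside below the lug's front face; y towards the nose, z up. The nose reaches y = +50 mm, the lug stands from y = -40 to 0, the tail ends at y = -45 mm.
- packing_face (a point): foot of the lug's front face, on the plate's upper side, 12 mm above the underside
- packing_lug (a point): middle of the lug at 38 mm above the underside, 20 mm behind the face: grip it here across its 14 mm (x)
- hammer: bystander: hammer lying flat, to be left alone
- brush: bystander: wire brush lying flat, to be left alone
- can: bystander: grey can 60 mm across, 120 mm high, to be left alone
There are look-alikes about, which are no part of the job. Leave any purple look-alike of the packing alone.

How it is judged:
By the outcome, as a careful person would: the job done as asked, in the order asked, and still so for the second after the job is handed in, with the robot touching nothing.
It also fails if it takes over 72 s, if anything falls off the work surface, if the arm or the gripper's body presses on something with over 40 N, if the wrist force passes 120 N, or if a joint passes its speed limit or range.

## Working session

There is one attempt and no reset: what is moved stays moved. The work goes in short steps, Python scripts to look and compute and a shell command to move; the robot and the scene stay as the last step left them, time stands still between calls to the robot, and variables do not carry over. Pictures are saved under pics/ and viewed, about 8 in all and at most 12, crops included, and the job is handed in when it is done.

```bash
mkdir -p pics
cat > h.py <<'E'
import numpy as np, cv2
from rig import env, viewer, ticket
def cam(name):
    p=viewer.camera_params(name)
    K=np.array([[p['fx'],0,p['cx']],[0,p['fy'],p['cy']],[0,0,1]])
    if 'rvec' in p:
        R=cv2.Rodrigues(np.array(p['rvec'],float))[0]; t=np.array(p['tvec'],float).ravel()
        return K,R.T,-R.T@t     # cam->world rot, origin
    s=env.observe(); T=np.array(p['T_tool_cam']); Rt=np.array(s['tool_rot']); 
    return K,Rt@T[:3,:3],Rt@T[:3,3]+np.array(s['position'])
def grab(name,tag):
    K,R,o=cam(name); im,d=viewer.get_image(name)
    cv2.imwrite(f'pics/{tag}.png',im[:,:,::-1]); np.savez(f'pics/{tag}.npz',im=im,d=d,K=K,R=R,o=o); return im,d
def load(tag):
    return np.load(f'pics/{tag}.npz')
def plane(D,uv,z):
    uv=np.atleast_2d(uv).astype(float); r=(D['R']@np.linalg.inv(D['K'])@np.c_[uv,np.ones(len(uv))].T).T
    return D['o']+r*((z-D['o'][2])/r[:,2])[:,None]
def cloud(D):
    h,w=D['d'].shape; u,v=np.meshgrid(np.arange(w),np.arange(h)); d=D['d']
    r=np.stack([u,v,np.ones_like(u)],-1)@np.linalg.inv(D['K']).T
    return (r*d[...,None])@D['R'].T+D['o']
E
python3 - <<'E'
from h import *
for n in('scene','side','wrist'): grab(n,n+'0')
s=env.observe(); print({k:np.round(v,3).tolist() for k,v in s.items()})
for n in('scene','side','wrist'):
    D=load(n+'0'); print(n,D['o'].round(3),D['R'][:,2].round(2),D['K'][0,0])
E
```

```text
{'time_s': 0.15, 'q': [63.695, 21.833, 74.37, -0.001, 83.856, -12.335], 'qvel': [0.033, -0.185, -0.024, -0.053, -0.017, -0.056], 'joint_efforts': [0.002, -44.863, -23.135, -0.0, 0.004, 0.0], 'position': [0.133, 0.534, 0.231], 'tool_rot': [[-0.97, 0.241, -0.0], [0.241, 0.97, -0.001], [0.0, -0.001, -1.0]], 'ft_force': [0.197, 0.026, -0.427], 'wrist_torque': [0.03, -0.002, 0.004], 'grip_width': 0.085}
scene [0.995 0.535 0.759] [-0.47 -0.58 -0.67] 400.49424405063513
side [-0.07  -0.775  0.863] [ 0.5   0.62 -0.61] 399.64126967403035
wrist [0.067 0.551 0.373] [ 0.26 -0.07 -0.96] 333.0696057166749
```

View pics/scene0.png

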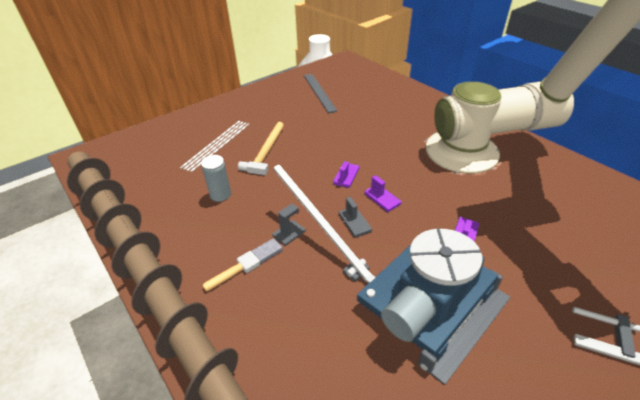

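View pics/side0.png

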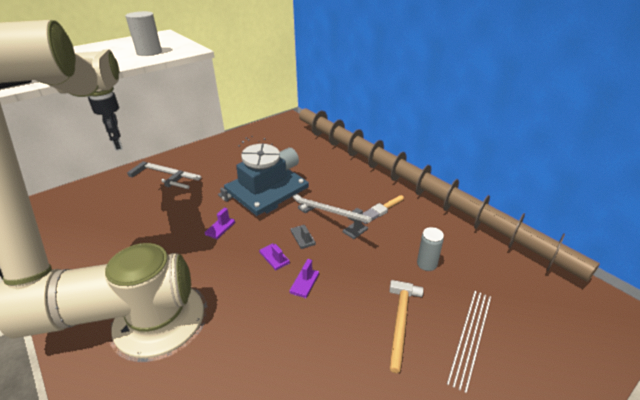

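The scene view shows the bar from (278,168) to (372,282), the hook at (290,222), the dark packing at (355,217) and the base around (430,300). Purple look-alikes are nearby.

Run:
```python
from h import *
for n in('scene0','side0'):
    D=load(n); P=cloud(D); im=D['im'].astype(int)
    roi=(P[...,0]>0.2)&(P[...,0]<0.95)&(P[...,1]>-.45)&(P[...,1]<0.45)&(D['d']>0)
    tab=P[roi&(abs(P[...,2])<.008)]; print(n,'table z',np.median(tab[:,2]))
    # height map top view, color
    S=1000; x0,y0=0.2,-.45
    out=np.zeros((900,750,3),np.uint8); zb=np.full((900,750),-1.)
    q=np.where(roi); p=P[q]; o=np.argsort(p[:,2]); 
    ix=((p[o,0]-x0)*S).astype(int).clip(0,749); iy=(899-(p[o,1]-y0)*S).astype(int).clip(0,899)
    for dx in range(2):
        for dy in range(2): out[(iy+dy).clip(0,899),(ix+dx).clip(0,749)]=im[q][o]
    cv2.imwrite(f'pics/top_{n}.png',cv2.resize(out,(500,600))[:,:,::-1])
a=cv2.imread('pics/top_scene0.png');b=cv2.imread('pics/top_side0.png')
for m in(a,b):
    for k in range(0,8):
        cv2.putText(m,f'{.2+k*.1:.1f}',(int(k*66.7),10),0,.35,(255,255,255))
    for k in range(0,9): cv2.putText(m,f'{.45-k*.1:.2f}',(0,int(k*66.7)+5),0,.35,(255,255,255))
cv2.imwrite('pics/top.png',cv2.resize(np.hstack([a,b]),(800,480)))
```

```text
scene0 table z -0.00038974547407277793
side0 table z 0.00036893518785574564
```

View pics/top.png

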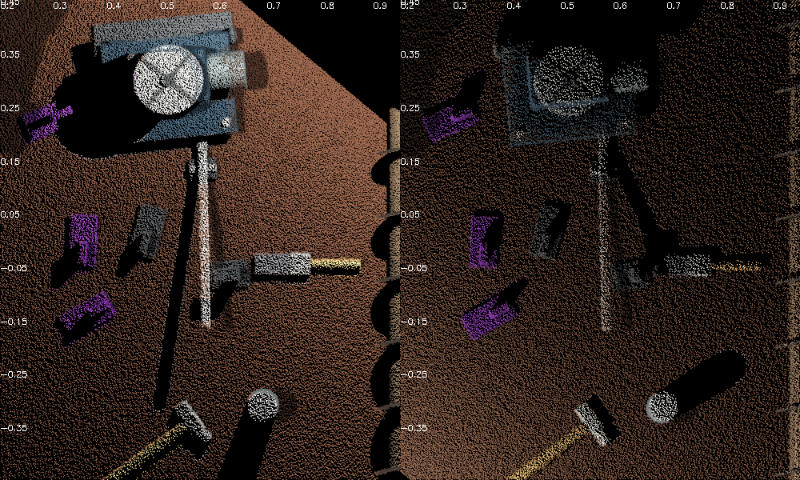

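Run:
```python
from h import *
def line(a,b):
    k=np.polyfit(a,b,1)
    for _ in range(3):
        r=b-np.polyval(k,a); m=abs(r)<2*np.std(r)+1e-4; a,b=a[m],b[m]; k=np.polyfit(a,b,1)
    return k,np.std(b-np.polyval(k,a))
for n in('scene0','side0'):
    D=load(n); P=cloud(D); im=D['im'].astype(int); hsv=cv2.cvtColor(D['im'],cv2.COLOR_RGB2HSV).astype(int)
    X,Y,Z=P[...,0],P[...,1],P[...,2]; print('==',n)
    # base front face
    blue=(hsv[...,0]>90)&(hsv[...,0]<120)&(hsv[...,1]>60)
    m=blue&(X>.38)&(X<.66)&(Y>.1)&(Y<.25)&(Z>.02)&(Z<.06)
    p=P[m]; print('blue',len(p),p.min(0).round(3),p.max(0).round(3))
    xs=np.arange(.42,.62,.01); e=[(x+.005,np.percentile(p[(p[:,0]>=x)&(p[:,0]<x+.01),1],4)) for x in xs if ((p[:,0]>=x)&(p[:,0]<x+.01)).sum()>15]
    e=np.array(e); k,s=line(e[:,0],e[:,1]); print('front edge y at x=.5',np.polyval(k,.5),'slope deg',np.degrees(np.arctan(k[0])),s)
    # z near front of plate top
    # bar
    b=(X>.54)&(X<.62)&(Y>-.18)&(Y<.12)&(Z>.05)&(Z<.2)&(hsv[...,1]<90)
    p=P[b]; 
    zz=[]
    for y in np.arange(-.17,.12,.02):
        q=p[abs(p[:,1]-y)<.01]; q=q[(q[:,2]>np.percentile(q[:,2],50)-.008)] if len(q)>5 else q
        if len(q)>5: print('bar y%.2f n%d x %.4f..%.4f z50 %.4f z90 %.4f'%(y,len(q),*np.percentile(q[:,0],[5,95]),*np.percentile(q[:,2],[50,90])))
    print('bar miny',np.percentile(p[:,1],1))
    # keeper
    kp=(X>.56)&(X<.68)&(Y>-.12)&(Y<0)&(Z>.07)&(Z<.088)&(hsv[...,2]<110)
    p=P[kp]; print('keeper top',len(p),np.percentile(p,[3,50,97],axis=0).round(4).tolist())
    # packing
    pk=(X>.42)&(X<.53)&(Y>-.05)&(Y<.09)&(Z>.006)&(Z<.07)&(hsv[...,2]<120)
    p=P[pk]; print('pack',len(p),np.percentile(p,[1,50,99],axis=0).round(4).tolist())
    l=p[(p[:,2]>.053)]; l=l if len(l) else p[p[:,2]>.05]
    print('lug top',len(l),l.mean(0).round(4),cv2.minAreaRect((l[:,:2]*1000).astype(np.float32)))
    l=p[(p[:,2]>.009)&(p[:,2]<.0155)]; print('plate',len(l),cv2.minAreaRect((l[:,:2]*1000).astype(np.float32)))
```

```text
== scene0
blue 1260 [0.467 0.185 0.027] [0.645 0.25  0.054]
front edge y at x=.5 0.1897889321158733 slope deg 6.3379854564961375 0.0008182831136852535
bar y-0.17 n9 x 0.5796..0.5928 z50 0.1348 z90 0.1387
bar y-0.15 n54 x 0.5787..0.5934 z50 0.1330 z90 0.1363
bar y-0.13 n56 x 0.5782..0.5932 z50 0.1248 z90 0.1294
bar y-0.11 n54 x 0.5770..0.5927 z50 0.1181 z90 0.1217
bar y-0.09 n55 x 0.5776..0.5923 z50 0.1116 z90 0.1152
bar y-0.07 n61 x 0.5776..0.5918 z50 0.1038 z90 0.1081
bar y-0.05 n62 x 0.5766..0.5918 z50 0.0966 z90 0.0998
bar y-0.03 n57 x 0.5757..0.5912 z50 0.0901 z90 0.0930
bar y-0.01 n62 x 0.5758..0.5907 z50 0.0827 z90 0.0865
bar y0.01 n64 x 0.5751..0.5902 z50 0.0757 z90 0.0803
bar y0.03 n64 x 0.5751..0.5896 z50 0.0686 z90 0.0724
bar y0.05 n63 x 0.5749..0.5889 z50 0.0622 z90 0.0655
bar y0.07 n64 x 0.5744..0.5893 z50 0.0553 z90 0.0585
bar y0.09 n14 x 0.5736..0.5859 z50 0.0508 z90 0.0522
bar miny -0.1598946173739201
keeper top 58 [[0.6048, -0.0699, 0.0707], [0.632, -0.0545, 0.0751], [0.6487, -0.051, 0.0795]]
pack 295 [[0.4681, -0.0282, 0.0063], [0.4795, 0.0038, 0.0138], [0.5111, 0.06
[... 924 characters left out ...]
04 z50 0.0753 z90 0.0791
bar y0.03 n21 x 0.5749..0.5894 z50 0.0678 z90 0.0726
bar y0.05 n21 x 0.5736..0.5884 z50 0.0604 z90 0.0652
bar y0.07 n17 x 0.5737..0.5884 z50 0.0546 z90 0.0572
bar y0.09 n6 x 0.5738..0.5833 z50 0.0508 z90 0.0527
bar miny -0.16831493644141965
keeper top 14 [[0.6024, -0.0789, 0.0708], [0.6395, -0.0752, 0.0765], [0.6504, -0.0648, 0.0797]]
pack 328 [[0.4441, -0.0361, 0.0067], [0.4675, -0.0069, 0.0132], [0.4972, 0.0605, 0.0599]]
lug top 40 [ 0.47   -0.0107  0.0573] ((469.8756408691406, -10.874914169311523), (37.00598907470703, 12.956080436706543), 74.82646942138672)
plate 193 ((476.92913818359375, 12.91140365600586), (98.40771484375, 50.709754943847656), 75.98563385009766)
```

```bash
python3 -m pendant '[[[32,-50,5],-0.12,1],[[32,-50,5],-0.12,1],[[32,-50,5],-0.12,1],[[32,-50,5],-0.12,1],[[32,-50,5],-0.12,1],[[32,-50,5],-0.12,1],[[32,-50,5],-0.12,1],[[32,-50,0],-0.12,1],[[32,-50,0],-0.12,1],[[32,-50,0],-0.12,1],[[32,-50,0],-0.12,1],[[32,-50,0],0,1]]'
```

```text
time_s: 1.65
position: [0.5227, -0.0853, 0.2653]
tool_rot: [[0.032, 0.999, -0.001], [0.999, -0.032, 0.001], [0.001, -0.001, -1.0]]
ft_force: [-0.5, 1.2, 0.3]
grip_width: 0.0855
```

```bash
python3 -m pendant '[[[20,20,0],0,1],[[0,0,0],0,1],[[0,0,0],0,1]]'
python3 - <<'E'
from h import *
grab('wrist','w1'); D=load('w1'); print(D['o'],D['R'][:,2])
cv2.imwrite('pics/w1v.png',cv2.resize(D['im'],(800,500),interpolation=cv2.INTER_CUBIC)[:,:,::-1])
E
```

```text
time_s: 2.02
position: [0.544, -0.0694, 0.2632]
tool_rot: [[0.038, 0.999, -0.004], [0.999, -0.038, 0.001], [0.001, -0.004, -1.0]]
ft_force: [-0.6, -0.5, -0.8]
grip_width: 0.0853
[ 0.54745387 -0.00083763  0.40557768] [-0.01541658 -0.26905495 -0.96300143]
```

View pics/w1v.png

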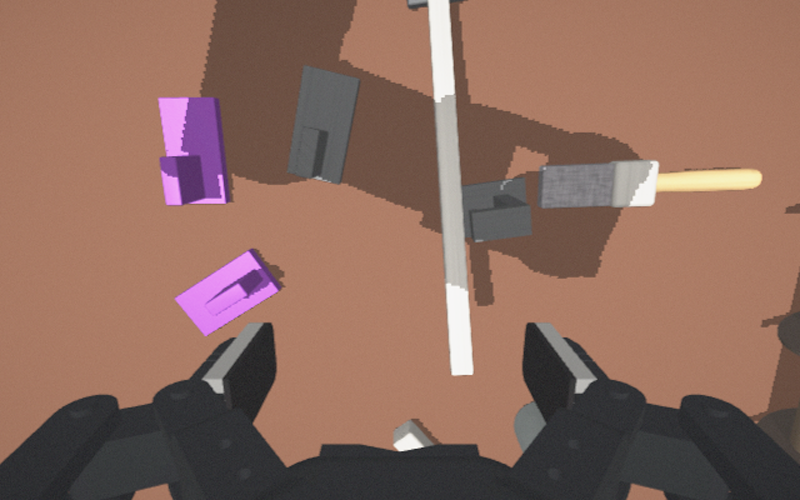

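The wrist view shows the packing plate at (305,66)-(359,79)-(340,184)-(289,172) (800 px scale). The bar runs (440,0)→(462,375), and the hook arm top is at about (470–532, 204–241).

Run:
```python
from h import *
D=load('w1'); P=cloud(D); hsv=cv2.cvtColor(D['im'],cv2.COLOR_RGB2HSV).astype(int)
X,Y,Z=P[...,0],P[...,1],P[...,2]
t=(abs(Z)<.01)&(D['d']>0)&(Y<.2); print('table',np.median(Z[t]))
c=lambda m:cv2.minAreaRect((P[m][:,:2]*1000).astype(np.float32))
dark=(hsv[...,1]<90)&(hsv[...,2]<110)
pk=(X>.42)&(X<.53)&(Y>-.05)&(Y<.1)&dark
m=pk&(Z>.008)&(Z<.017); print('plate',m.sum(),c(m),np.median(Z[m]))
m=pk&(Z>.050); print('lugtop',m.sum(),c(m),np.median(Z[m]))
# pixel corners (800 scale) of plate on z=.012
print('plate corners',plane(D,np.array([[305,66],[359,79],[340,184],[289,172]])/1.25,.012)[:,:2].round(4).tolist())
kp=(X>.585)&(X<.68)&(Y>-.12)&(Y<0)&dark
m=kp&(Z>.074)&(Z<.09); print('arm',m.sum(),c(m),np.median(Z[m]))
print('arm corners',plane(D,np.array([[525,204],[532,233],[473,241]])/1.25,.080)[:,:2].round(4).tolist())
m=kp; print('kp z hist',np.histogram(Z[m],bins=np.arange(0,.1,.01)))
b=(X>.56)&(X<.62)&(Y>-.18)&(Y<.13)&(Z>.03)&(hsv[...,1]<90)&(hsv[...,2]>120)
for y in np.arange(-.16,.1,.03):
    q=P[b&(abs(Y-y)<.008)]; print('bar',y.round(2),len(q),np.percentile(q[:,0],[2,98]).round(4),np.median(q[:,2]).round(4))
print('end', np.percentile(P[b][:,1],.5))
f=(X>.54)&(X<.64)&(Y>.09)&(Y<.17)&(Z>.005)&(Z<.04); print('fulc',f.sum(),P[f].min(0) if f.sum() else 0)
```

```text
table -0.0001578390793833262
plate 3071 ((476.65716552734375, 13.901256561279297), (94.93054962158203, 50.3060188293457), 74.85336303710938) 0.011770440617804634
lugtop 834 ((488.2156982421875, -28.636024475097656), (39.12548828125, 86.05355072021484), 39.69293975830078) 0.057074434685632947
plate corners [[0.4663, 0.0646], [0.5127, 0.0523], [0.4889, -0.0381], [0.4423, -0.0252]]
arm 1154 ((625.2328491210938, -67.60718536376953), (46.819969177246094, 24.550857543945312), 5.634331703186035) 0.07975345077446039
arm corners [[0.6427, -0.0528], [0.6492, -0.0763], [0.6023, -0.081]]
kp z hist (array([1049,   69,   28,   31,   28,   25,   65,  795,  408]), array([0.  , 0.01, 0.02, 0.03, 0.04, 0.05, 0.06, 0.07, 0.08, 0.09]))
bar -0.16 299 [0.5778 0.5932] 0.136
bar -0.13 336 [0.5772 0.5927] 0.1256
bar -0.1 335 [0.5766 0.592 ] 0.115
bar -0.07 382 [0.576  0.5921] 0.1049
bar -0.04 316 [0.5754 0.5907] 0.0938
bar -0.01 311 [0.5748 0.5902] 0.083
bar 0.02 309 [0.5742 0.5897] 0.0723
bar 0.05 300 [0.5737 0.589 ] 0.0619
bar 0.08 294 [0.5731 0.5884] 0.0512
end -0.1642116729826594
fulc 102 [0.5572424  0.09057843 0.00501746]
```

```bash
python3 -m pendant '[[[20,-23,-25],0.057,1],[[20,-23,-25],0,1],[[0,0,-30],0,1],[[0,0,-30],0,1],[[0,0,0],0,1]]'
```

```text
time_s: 2.7
position: [0.583, -0.1158, 0.1528]
tool_rot: [[-0.023, 1.0, -0.001], [1.0, 0.023, -0.0], [-0.0, -0.001, -1.0]]
ft_force: [0.4, -0.1, 0.8]
grip_width: 0.0855
```

```bash
python3 -m pendant '[[[1,0,-30],0,1],[[0,1,-28],0,1],[[0,0,0],0,1],[[0,0,0],0,-1],[[0,0,0],0,-1],[[0,0,0],0,-1],[[0,0,0],0,-1],[[0,0,0],0,-1],[[0,0,0],0,-1]]' 60
```

```text
time_s: 3.82
position: [0.5866, -0.1157, 0.1045]
tool_rot: [[-0.025, 1.0, 0.012], [1.0, 0.025, -0.007], [-0.007, 0.012, -1.0]]
ft_force: [-0.9, -0.9, 1.4]
grip_width: 0.0142
```

```bash
python3 -m pendant '[[[0,0,0],0,0.2],[[0,0,0],0,0.2],[[0,0,0],0,0.2],[[0,0,0],0,0.2]]'; python3 -m pendant '[[[-2,0,-5],0,0.2],[[0,0,-5],0,0.2],[[0,0,0],0,0.2],[[0,0,0],0,0.2]]'
```

```text
time_s: 4.32
position: [0.5871, -0.1158, 0.1044]
tool_rot: [[-0.024, 1.0, 0.013], [1.0, 0.024, -0.007], [-0.007, 0.013, -1.0]]
ft_force: [0.1, -0.7, -0.0]
grip_width: 0.0514
time_s: 4.82
position: [0.5848, -0.1157, 0.0934]
tool_rot: [[-0.024, 1.0, 0.013], [1.0, 0.024, -0.006], [-0.007, 0.012, -1.0]]
ft_force: [0.6, -0.7, 0.8]
grip_width: 0.0513
```

```bash
python3 -m pendant '[[[0,0,0],0,-1],[[0,0,0],0,-1],[[0,0,0],0,-1],[[0,0,0],0,-1],[[0,0,0],0,-1]]' 60
python3 - <<'E'
from h import *
im,d=grab('wrist','w2'); D=load('w2'); P=cloud(D); Y,Z=P[...,1],P[...,2];X=P[...,0]
hsv=cv2.cvtColor(im,cv2.COLOR_RGB2HSV).astype(int)
b=(X>.56)&(X<.62)&(Z>.03)&(hsv[...,1]<90)&(hsv[...,2]>130)
for y in (-.08,-.06,-.04,-.02,.0,.02,.04,.06):
    q=P[b&(abs(Y-y)<.006)]
    if len(q)>5: print('bar',y,len(q),np.percentile(q[:,0],[2,98]).round(4),np.median(q[:,2]).round(4))
E
```

```text
time_s: 5.45
position: [0.5849, -0.1158, 0.0937]
tool_rot: [[-0.024, 1.0, 0.013], [1.0, 0.024, -0.007], [-0.007, 0.013, -1.0]]
ft_force: [-0.3, 0.6, -0.4]
grip_width: 0.0154
bar -0.08 1275 [0.5764 0.5919] 0.1081
bar -0.06 1214 [0.576  0.5911] 0.1009
bar -0.04 1197 [0.5755 0.5908] 0.0939
bar -0.02 1179 [0.5751 0.5905] 0.0868
bar 0.0 317 [0.5747 0.5904] 0.081
```

View pics/w2.png

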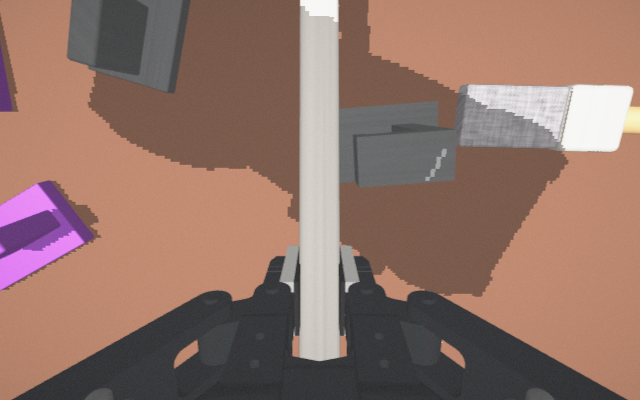

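The bar sits centred between the pads at (320,270). The hook arm's free end is at (355–360,135–185). Now I press down slowly.

```bash
python3 -m pendant '[[[0,-1.4,-3],0,-1],[[0,-1.4,-4],0,-1],[[0,-1.4,-5],0,-1],[[0,-1.4,-5],0,-1],[[0,-1.4,-5],0,-1],[[0,-1.4,-5],0,-1],[[0,0,0],0,-1]]' 60
```

```text
time_s: 6.38
position: [0.5873, -0.1214, 0.0736]
tool_rot: [[-0.026, 0.999, 0.024], [1.0, 0.026, -0.003], [-0.003, 0.024, -1.0]]
ft_force: [-2.8, 1.8, 9.9]
grip_width: 0.0151
```

Run:
```python
from h import *
D=load('w2'); P=cloud(D); X,Y,Z=P[...,0],P[...,1],P[...,2]
hsv=cv2.cvtColor(D['im'],cv2.COLOR_RGB2HSV).astype(int)
m=(X>.59)&(X<.68)&(Y>-.12)&(Y<-.02)&(Z>.075)&(Z<.085)&(hsv[...,1]<90)&(hsv[...,2]<110)
r=cv2.minAreaRect((P[m][:,:2]*1000).astype(np.float32)); print(m.sum(),r,cv2.boxPoints(r))
```

```text
4110 ((625.2020263671875, -67.41621398925781), (46.461605072021484, 24.072423934936523), 5.648587703704834) [[600.89935 -57.72498]
 [603.26874 -81.68052]
 [649.5047  -77.10745]
 [647.1353  -53.15191]]
```

```bash
python3 -m pendant '[[[0,-1.4,-6],0,-1],[[0,-1.4,-6],0,-1],[[0,-1.4,-6],0,-1],[[0,-1.2,-6],0,-1],[[0,-1.2,-6],0,-1],[[0,-1,-6],0,-1],[[0,-1,-6],0,-1],[[0,0,-1],0,-1]]' 60
```

```text
time_s: 7.38
position: [0.5912, -0.1283, 0.0406]
tool_rot: [[-0.03, 0.999, 0.039], [1.0, 0.03, -0.002], [-0.004, 0.039, -0.999]]
ft_force: [-2.8, 0.6, 10.4]
grip_width: 0.0149
```

```bash
python3 -m pendant '[[[0,0,-3],0,-1],[[0,0,-2],0,-1]]' 60
cat > barm.py <<'E'
from h import *
import sys
def bar(tag):
    im,d=grab('wrist',tag); D=load(tag); P=cloud(D); X,Y,Z=P[...,0],P[...,1],P[...,2]
    hsv=cv2.cvtColor(im,cv2.COLOR_RGB2HSV).astype(int)
    b=(X>.56)&(X<.66)&(Z>.025)&(Z<.1)&(hsv[...,1]<90)&(hsv[...,2]>130)
    for y in (-.09,-.08,-.07,-.06,-.05,-.04,-.02,.0):
        q=P[b&(abs(Y-y)<.004)]
        if len(q)>5: print('bar',y,len(q),np.percentile(q[:,0],[2,50,98]).round(4),np.percentile(q[:,2],[5,50,95]).round(4))
if __name__=='__main__': bar(sys.argv[1])
E
python3 barm.py w3
```

```text
time_s: 7.62
position: [0.5918, -0.1286, 0.0381]
tool_rot: [[-0.031, 0.999, 0.041], [1.0, 0.031, -0.004], [-0.005, 0.041, -0.999]]
ft_force: [-3.9, 1.2, 13.0]
grip_width: 0.0152
bar -0.09 931 [0.5816 0.5894 0.5972] [0.0593 0.0606 0.0617]
bar -0.08 962 [0.5815 0.589  0.5966] [0.058  0.0593 0.0604]
bar -0.07 978 [0.581  0.5885 0.5961] [0.0568 0.058  0.0592]
bar -0.06 1041 [0.5805 0.5883 0.5959] [0.0555 0.0567 0.058 ]
bar -0.05 1078 [0.5801 0.5878 0.5955] [0.0542 0.0554 0.0567]
bar -0.04 1115 [0.5798 0.5874 0.5951] [0.0528 0.0541 0.0553]
bar -0.02 127 [0.5793 0.5878 0.5947] [0.0507 0.0518 0.0529]
```

```bash
python3 -m pendant '[[[0,0,-4],0,-1],[[0,0,-2],0,-1],[[4,0,-1],0.017,-1],[[5,0,-1],0.02,-1],[[5,0.4,-1],0.02,-1],[[5,0.4,-1],0.02,-1]]' 60;  python3 barm.py w4
```

```text
time_s: 8.43
position: [0.6088, -0.1279, 0.0337]
tool_rot: [[-0.111, 0.993, 0.038], [0.994, 0.111, -0.0], [-0.004, 0.038, -0.999]]
ft_force: [-4.7, 0.6, 8.8]
grip_width: 0.0149
bar -0.09 891 [0.5968 0.604  0.6121] [0.0559 0.0571 0.0581]
bar -0.08 511 [0.5957 0.5997 0.6055] [0.0548 0.0559 0.0574]
bar -0.07 510 [0.5947 0.5985 0.6024] [0.0537 0.0548 0.0559]
bar -0.06 637 [0.5934 0.5982 0.6468] [0.0523 0.0536 0.055 ]
bar -0.05 1101 [0.5926 0.6002 0.608 ] [0.0512 0.0525 0.0537]
bar -0.04 1155 [0.5917 0.5993 0.6069] [0.0501 0.0513 0.0525]
bar -0.02 90 [0.5946 0.602  0.6055] [0.0482 0.0494 0.0504]
```

```bash
python3 -m pendant '[[[5,0.4,-0.5],0.02,-1],[[5,0.5,-0.5],0.02,-1],[[5,0.5,-0.5],0.02,-1],[[5,0.5,-0.5],0.02,-1],[[5,0.5,-0.5],0.02,-1],[[0,0,0],0,-1]]' 60;  python3 barm.py w5
```

```text
time_s: 9.22
position: [0.632, -0.1243, 0.0343]
tool_rot: [[-0.204, 0.978, 0.032], [0.979, 0.204, 0.01], [0.003, 0.033, -0.999]]
ft_force: [-1.2, 1.4, 7.7]
grip_width: 0.0149
bar -0.09 928 [0.6174 0.6251 0.633 ] [0.0566 0.0579 0.059 ]
bar -0.08 26 [0.6176 0.6221 0.6285] [0.0785 0.0797 0.0807]
bar -0.06 13 [0.6112 0.6153 0.6183] [0.0537 0.0793 0.0801]
bar -0.05 1079 [0.61   0.6178 0.6257] [0.052  0.0532 0.0543]
bar -0.04 1123 [0.6083 0.6161 0.624 ] [0.0508 0.052  0.0532]
bar -0.02 479 [0.6055 0.6149 0.6207] [0.0487 0.05   0.0512]
```

```bash
python3 -m pendant '[[[0,0,2],0,-1],[[0,0.3,3],0,-1],[[0,0.3,3],0,-1],[[0,0.3,3],0,-1],[[0,0.3,3],0,-1]]' 60; python3 -m pendant '[[[0,0.3,2],0,-1],[[0,0.2,2],0,-1]]' 60; python3 barm.py w6
```

```text
time_s: 9.9
position: [0.6323, -0.1221, 0.0482]
tool_rot: [[-0.202, 0.979, 0.033], [0.979, 0.202, 0.011], [0.004, 0.034, -0.999]]
ft_force: [10.1, -1.7, -25.5]
grip_width: 0.0149
time_s: 10.15
position: [0.6323, -0.1222, 0.0479]
tool_rot: [[-0.202, 0.979, 0.03], [0.979, 0.202, 0.011], [0.005, 0.032, -0.999]]
ft_force: [6.2, 1.7, -12.7]
grip_width: 0.0147
bar -0.09 909 [0.6178 0.6257 0.6336] [0.0686 0.0699 0.0712]
bar -0.08 261 [0.6175 0.626  0.6323] [0.0677 0.069  0.0795]
bar -0.06 25 [0.6116 0.6139 0.6183] [0.0627 0.0641 0.0801]
bar -0.05 1000 [0.6105 0.6182 0.626 ] [0.0618 0.0631 0.0644]
bar -0.04 1043 [0.6085 0.6164 0.6243] [0.06   0.0614 0.0627]
bar -0.02 925 [0.6054 0.6137 0.6207] [0.0569 0.0581 0.0593]
```

```bash
python3 -m pendant '[[[-0.5,0,-1.5],0,-1],[[0,0,0],0,-0.4],[[0,0,0],0,-0.4],[[0,0,0],0,0.3],[[0,0,0],0,0.3],[[0,0,0],0,0.3]]' 30; python3 barm.py w7
```

```text
time_s: 10.95
position: [0.6313, -0.1232, 0.0463]
tool_rot: [[-0.203, 0.979, 0.029], [0.979, 0.203, 0.01], [0.004, 0.03, -1.0]]
ft_force: [0.4, -0.0, 0.1]
grip_width: 0.0557
bar -0.09 925 [0.6178 0.6255 0.6334] [0.0686 0.0698 0.071 ]
bar -0.08 273 [0.6168 0.6252 0.6319] [0.0676 0.0688 0.0795]
bar -0.06 19 [0.6115 0.6137 0.6171] [0.0626 0.0644 0.0808]
bar -0.05 1022 [0.6104 0.618  0.6258] [0.0616 0.063  0.0643]
bar -0.04 1053 [0.6084 0.6162 0.624 ] [0.06   0.0613 0.0626]
bar -0.02 787 [0.6055 0.614  0.6206] [0.0568 0.0581 0.0593]
```

```bash
python3 -m pendant '[[[0,0,40],0,0.3],[[0,0,45],0,1],[[0,0,45],0,1],[[-40,30,20],-0.12,1],[[-40,35,10],-0.12,1],[[-40,40,0],-0.12,1],[[-40,40,0],-0.11,1],[[0,20,0],0,1],[[0,0,0],0,1],[[0,0,0],0,1]]'
python3 - <<'E'
from h import *
grab('wrist','w8'); D=load('w8'); print(D['o'])
grab('side','side1');grab('scene','scene1')
E
```

```text
time_s: 12.25
position: [0.4649, 0.0454, 0.2113]
tool_rot: [[0.278, 0.96, 0.034], [0.961, -0.278, -0.004], [0.006, 0.034, -0.999]]
ft_force: [0.2, -0.9, 0.6]
grip_width: 0.0855
[0.4792757  0.11201923 0.35395016]
```

View pics/w8.png

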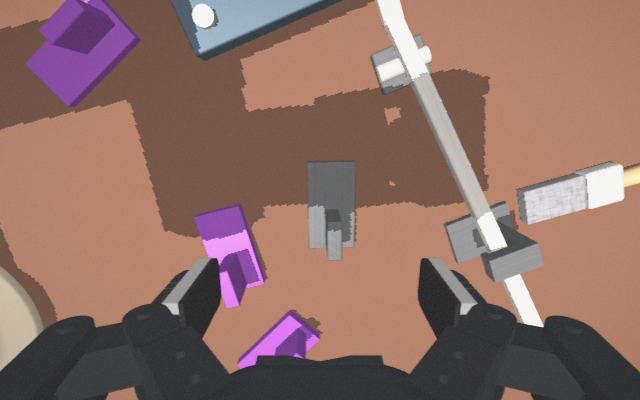

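The bar sits under the hook at (490,235), with the fulcrum at (400,65). The base's front-left corner is at (203,58), and the packing is square to the tool at (331,205).

Run:
```python
from h import *
D=load('w8'); P=cloud(D); X,Y,Z=P[...,0],P[...,1],P[...,2]
hsv=cv2.cvtColor(D['im'],cv2.COLOR_RGB2HSV).astype(int)
dark=(hsv[...,1]<100)&(hsv[...,2]<130)
pk=(X>.42)&(X<.53)&(Y>-.05)&(Y<.1)&dark
def rect(m): 
    n,l,st,_=cv2.connectedComponentsWithStats(m.astype(np.uint8)); k=1+np.argmax(st[1:,4]); m=l==k
    return m.sum(),cv2.minAreaRect((P[m][:,:2]*1000).astype(np.float32))
print('table',np.median(Z[(abs(Z)<.01)&(D['d']>0)]))
print('plate',rect(pk&(Z>.008)&(Z<.017)));print('all',rect(pk&(Z>.006)))
print('lug',rect(pk&(Z>.053)))
for n,y1 in (('w8',.3),('side1',.3),('side0',.3),('scene1',.3),('scene0',.3)):
    D=load(n);P=cloud(D);X,Y,Z=P[...,0],P[...,1],P[...,2];hsv=cv2.cvtColor(D['im'],cv2.COLOR_RGB2HSV).astype(int)
    m=(hsv[...,0]>90)&(hsv[...,0]<120)&(hsv[...,1]>60)&(X>.38)&(X<.66)&(Y>.1)&(Y<.25)&(Z>.02)&(Z<.08)
    p=P[m]
    e=[]
    for x in np.arange(.40,.63,.01):
        q=p[(p[:,0]>=x)&(p[:,0]<x+.01)]
        if len(q)>20: e.append((x+.005,np.percentile(q[:,1],3)))
    e=np.array(e)
    if len(e)<4: print(n,len(e)); continue
    k=np.polyfit(e[:,0],e[:,1],1); r=e[:,1]-np.polyval(k,e[:,0]); g=abs(r)<1.5*r.std()+1e-4; k=np.polyfit(e[g,0],e[g,1],1)
    # left edge
    c=(p[:,0]*np.cos(.1)+p[:,1]*np.sin(.1))
    fr=p[abs(p[:,1]-np.polyval(k,p[:,0]))<.012]
    print(n,len(p),'y(.47)=%.4f slope %.2f'%(np.polyval(k,.47),np.degrees(np.arctan(k[0]))),'res',r.std().round(4),'xmin %.4f xmax %.4f'%tuple(np.percentile(fr[:,0],[.5,99.5])),'z',np.percentile(fr[:,2],[2,50,98]).round(4))
D=load('w8'); print('corner',plane(D,[[203,59]],.063),plane(D,[[203,59]],.05))
```

```text
table -0.00013272487931917376
plate (np.int64(2524), ((477.37615966796875, 17.274585723876953), (87.99581146240234, 50.065406799316406), 74.74584197998047))
all (np.int64(32178), ((475.247802734375, 47.11334228515625), (32.30529022216797, 120.84517669677734), 72.68180847167969))
lug (np.int64(32178), ((475.247802734375, 47.11334228515625), (32.30529022216797, 120.84517669677734), 72.68180847167969))
w8 959 y(.47)=0.1848 slope 5.67 res 0.0004 xmin 0.4068 xmax 0.5245 z [0.0466 0.0603 0.0639]
side1 918 y(.47)=0.1838 slope 5.58 res 0.001 xmin 0.4060 xmax 0.6371 z [0.0271 0.057  0.0665]
side0 987 y(.47)=0.1818 slope 5.78 res 0.0008 xmin 0.4071 xmax 0.6395 z [0.0274 0.0432 0.0507]
scene1 1482 y(.47)=0.1911 slope 5.57 res 0.0007 xmin 0.4127 xmax 0.6444 z [0.0527 0.0628 0.0653]
scene0 1260 y(.47)=0.1862 slope 6.18 res 0.0009 xmin 0.4706 xmax 0.6453 z [0.0345 0.0471 0.0499]
corner [[0.41123622 0.17582876 0.063     ]] [[0.40819613 0.17867985 0.05      ]]
```

```bash
python3 -m pendant '[[[15,15,30],0,1],[[20,20,40],0,1],[[15,15,20],0,1],[[0,0,0],0,1],[[0,0,0],0,1]]'
python3 - <<'E'
from h import *
grab('wrist','w9'); D=load('w9'); P=cloud(D); X,Y,Z=P[...,0],P[...,1],P[...,2]
hsv=cv2.cvtColor(D['im'],cv2.COLOR_RGB2HSV).astype(int); print(D['o'],np.median(Z[(abs(Z)<.01)&(D['d']>0)]))
m=(hsv[...,0]>90)&(hsv[...,0]<120)&(hsv[...,1]>60)&(X>.38)&(X<.68)&(Y>.1)&(Y<.3)&(Z>.02)&(Z<.08)
p=P[m]; a=np.radians(5.65); u=p[:,:2]@[np.cos(a),np.sin(a)]; v=p[:,:2]@[-np.sin(a),np.cos(a)]
v0=np.percentile(v,1); print('v front',v0,np.percentile(v,[.2,5]))
for lo in (.005,.01,.015,.02,.03):
    g=abs(v-v0-lo)<.003
    if g.sum()>20: print(lo,g.sum(),'u',np.percentile(u[g],[0.5,99.5]).round(4),np.median(p[g,2]).round(4))
cv2.imwrite('pics/w9m.png',m*255)
E
```

```text
time_s: 13.02
position: [0.5165, 0.0931, 0.3013]
tool_rot: [[0.284, 0.958, 0.029], [0.959, -0.284, -0.004], [0.004, 0.029, -1.0]]
ft_force: [-0.1, -0.5, -0.2]
grip_width: 0.085
[0.53197524 0.15959348 0.44388623] -0.00011827708985043262
v front 0.13840794939400122 [0.13817645 0.13984745]
0.005 217 u [0.4229 0.6597] 0.0632
0.01 257 u [0.4232 0.6597] 0.0631
0.015 277 u [0.4236 0.6593] 0.0629
0.02 251 u [0.4232 0.6595] 0.0628
0.03 377 u [0.4241 0.6598] 0.0626[ WARN:0@0.358] global loadsave.cpp:1063 imwrite_ Unsupported depth image for selected encoder is fallbacked to CV_8U.
```

View pics/w9.png

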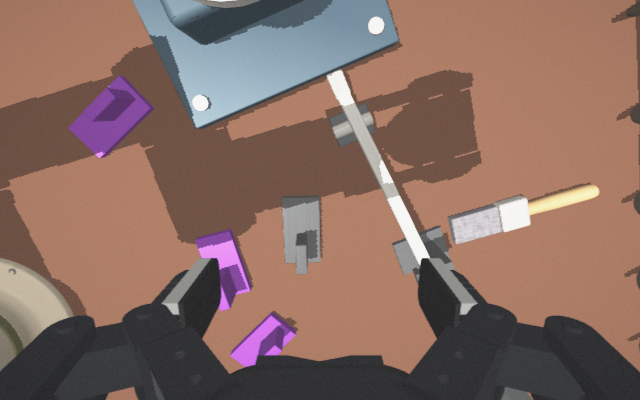

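```bash
python3 -m pendant '[[[-16,-34,-35],0.023,0.3],[[-15,-34,-45],0,0.3],[[-15,-33,-45],0,0.3],[[0,0,-45],0,0.3],[[0,0,-25],0,0.3],[[0,0,0],0,0.3],[[0,0,0],0,0.3]]'
```

```text
time_s: 13.95
position: [0.4631, -0.0134, 0.0989]
tool_rot: [[0.266, 0.964, 0.024], [0.964, -0.266, -0.002], [0.004, 0.024, -1.0]]
ft_force: [0.4, -0.4, -0.2]
grip_width: 0.056
```

```bash
python3 -m pendant '[[[7.5,5.5,-10],0,0.3],[[0,0,-20],0,0.3],[[0,0,-20],0,0.3],[[0,0,-15],0,0.3],[[0,0,-8],0,0.3],[[0,0,0],0,0.3]]'
```

```text
time_s: 14.7
position: [0.4752, -0.0065, 0.0261]
tool_rot: [[0.264, 0.964, 0.034], [0.964, -0.264, -0.005], [0.005, 0.034, -0.999]]
ft_force: [1.1, 0.6, 0.7]
grip_width: 0.0556
```

```bash
python3 -m pendant '[[[-4,-1,-3],0,0.3],[[0,0,-2],0,0.3],[[0,0,0],0,0.3]]'; python3 -m pendant '[[[0,0,0],0,-1],[[0,0,0],0,-1],[[0,0,0],0,-1],[[0,0,0],0,-1],[[0,0,0],0,-1]]' 40
```

```text
time_s: 15.08
position: [0.4716, -0.0076, 0.0219]
tool_rot: [[0.264, 0.964, 0.037], [0.964, -0.264, -0.005], [0.005, 0.037, -0.999]]
ft_force: [0.2, 0.3, -1.0]
grip_width: 0.0557
time_s: 15.7
position: [0.4707, -0.0075, 0.0229]
tool_rot: [[0.263, 0.964, 0.035], [0.965, -0.263, -0.005], [0.004, 0.035, -0.999]]
ft_force: [-0.6, -0.9, -2.0]
grip_width: 0.0135
```

```bash
python3 -m pendant '[[[0,0,3],0,-1],[[1.5,8,0],0.037,-1],[[1.5,11,0],0.037,-1],[[1.5,11,0],0.037,-1],[[1.5,11,0],0.037,-1],[[1.5,11,0],0.037,-1],[[1.5,11,0],0.037,-1],[[1.5,11,0],0.037,-1],[[1.5,11,0],0.037,-1],[[1.5,11,0],0.037,-1],[[0,0,0],0,-1]]' 40
```

```text
time_s: 17.08
position: [0.4841, 0.0966, 0.0247]
tool_rot: [[-0.092, 0.995, 0.031], [0.996, 0.092, 0.007], [0.004, 0.032, -0.999]]
ft_force: [0.1, -0.3, -5.8]
grip_width: 0.0131
```

```bash
python3 -m pendant '[[[3,0,-1],0.005,-1],[[0,0,-1],0,-1],[[0,0,0],0,-1]]' 40
python3 - <<'E'
from h import *
grab('wrist','w10'); D=load('w10'); P=cloud(D)
u=P[...,:2]@[np.cos(np.radians(5.65)),np.sin(np.radians(5.65))]; v=P[...,:2]@[-np.sin(np.radians(5.65)),np.cos(np.radians(5.65))]; Z=P[...,2]
m=(Z>.008)&(Z<.018)&(u>.44)&(u<.56)&(v>.0)&(v<.15)
c=cv2.minAreaRect((P[m][:,:2]*1000).astype(np.float32)); print(m.sum(),c,np.percentile(u[m],[1,50,99]),np.percentile(v[m],[1,99]),np.median(Z[m]))
for vv in np.arange(.06,.13,.01):
    g=m&(abs(v-vv)<.004); 
    if g.sum()>10: print(vv.round(3),g.sum(),np.percentile(u[g],[1,99]).round(4),np.median(Z[g]).round(4))
E
```

```text
time_s: 17.45
position: [0.4877, 0.0961, 0.0229]
tool_rot: [[-0.096, 0.995, 0.032], [0.995, 0.096, 0.008], [0.004, 0.033, -0.999]]
ft_force: [-1.2, 1.5, -4.0]
grip_width: 0.0137
14091 ((484.91387939453125, 127.4444808959961), (50.418582916259766, 76.26018524169922), 5.5282487869262695) [0.4706342  0.49490925 0.51951856] [0.04859437 0.11676844] 0.01228243238785906
0.06 1079 [0.4704 0.5197] 0.0123
0.07 1700 [0.4707 0.5193] 0.0123
0.08 1732 [0.4707 0.5194] 0.0123
0.09 1815 [0.4707 0.5194] 0.0123
0.1 1891 [0.4707 0.5195] 0.0123
0.11 1988 [0.4708 0.5195] 0.0123
0.12 330 [0.4711 0.5192] 0.0119
```

View pics/w10.png

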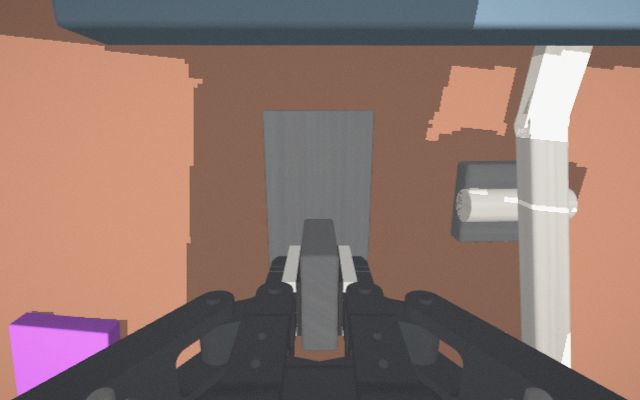

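The packing is square to the base edge (nose at row 110, lower edge of the base at row 44, its left corner near (105,44)), with the fulcrum well clear on the right.

Run:
```python
from h import *
D=load('w10'); P=cloud(D); a=np.radians(5.65); A=np.array([[np.cos(a),np.sin(a)],[-np.sin(a),np.cos(a)]])
for px in [(105,44.5),(318,44.5),(475,44.5)]: print(px,(plane(D,[px],.0395)[0][:2]@A.T).round(4))
for px in [(60,22),(57,20)]: print(px,(plane(D,[px],.0635)[0][:2]@A.T).round(4), P[px[1]+3,px[0]+6].round(4))
for px in [(264,110),(373,110)]: print('nose',(plane(D,[px],.0123)[0][:2]@A.T).round(4))
```

```text
(105, 44.5) [0.4219 0.1386]
(318, 44.5) [0.4943 0.1387]
(475, 44.5) [0.5495 0.1388]
(60, 22) [0.424  0.1398] [0.4094 0.1803 0.063 ]
(57, 20) [0.4233 0.1403] [0.4086 0.1808 0.063 ]
nose [0.4712 0.1172]
nose [0.5195 0.117 ]
```

```bash
python3 -m pendant '[[[1,6,0],0.002,-1],[[-0.4,8,0],0,-1],[[-0.4,8,0],0,-1],[[-0.6,8,0],0,-1],[[-0.6,8,0],0,-1],[[-0.6,8,0],0,-1],[[0,0,0],0,-1]]' 40
cat > pk.py <<'E'
from h import *
import sys
grab('wrist',sys.argv[1]); D=load(sys.argv[1]); P=cloud(D); a=np.radians(5.65); A=np.array([[np.cos(a),np.sin(a)],[-np.sin(a),np.cos(a)]])
s=env.observe(); print('tcp uv',(A@np.array(s['position'])[:2]).round(4),'f uv',(A@np.array(s['ft_force'])[:2]).round(1),'tool yaw',np.degrees(np.arctan2(s['tool_rot'][1][0],s['tool_rot'][0][0]))-90)
uv=P[...,:2]@A.T; u,v=uv[...,0],uv[...,1]; Z=P[...,2]; m=(Z>.008)&(Z<.018)&(u>.44)&(u<.56)&(v<.16)&(v>.06)
print(m.sum(),np.percentile(u[m],[1,99]),np.percentile(v[m],[1,99]),np.median(Z[m]))
E
python3 pk.py w11
```

```text
time_s: 18.38
position: [0.486, 0.1454, 0.023]
tool_rot: [[-0.098, 0.995, 0.033], [0.995, 0.098, 0.007], [0.004, 0.033, -0.999]]
ft_force: [0.2, 1.6, -3.6]
grip_width: 0.0135
tcp uv [0.498  0.0966] f uv [0.1 1.2] tool yaw 5.638288077425983
4530 [0.47364156 0.52277073] [0.09569358 0.12600713] 0.012355279670600933
```

```bash
python3 -m pendant '[[[-1.7,5,0],0,-1],[[-1,5,0],0,-1],[[-0.6,4,0],0,-1],[[-0.4,3,0],0,-1],[[0,0,0],0,-1]]' 40; python3 pk.py w12
```

```text
time_s: 19.05
position: [0.4822, 0.1628, 0.023]
tool_rot: [[-0.098, 0.995, 0.033], [0.995, 0.098, 0.007], [0.003, 0.033, -0.999]]
ft_force: [0.9, 0.6, -2.8]
grip_width: 0.0135
tcp uv [0.4959 0.1145] f uv [-0.6  1.9] tool yaw 5.600151834384349
311 [0.4712523  0.52085063] [0.10946639 0.11790123] 0.012408984267454404
```

```bash
python3 -m pendant '[[[0,1.5,0],0,-1],[[0,1.5,0],0,-1],[[0,0,0],0,-1]]' 40;python3 -m pendant '[[[0,1,0],0,-1],[[0,0.5,0],0,-1]]' 40; python3 -m pendant '[[[0,1,0],0,-1],[[0,0.5,0],0,-1]]' 40
```

```text
time_s: 19.48
position: [0.4822, 0.1656, 0.023]
tool_rot: [[-0.097, 0.995, 0.032], [0.995, 0.097, 0.006], [0.003, 0.033, -0.999]]
ft_force: [-0.4, -1.6, -3.2]
grip_width: 0.0133
time_s: 19.73
position: [0.4822, 0.1668, 0.023]
tool_rot: [[-0.098, 0.995, 0.032], [0.995, 0.097, 0.006], [0.003, 0.033, -0.999]]
ft_force: [-0.9, -6.0, -2.1]
grip_width: 0.0135
time_s: 19.98
position: [0.4822, 0.1668, 0.0231]
tool_rot: [[-0.098, 0.995, 0.032], [0.995, 0.098, 0.003], [-0.0, 0.032, -0.999]]
ft_force: [0.2, -5.1, -1.4]
grip_width: 0.0136
```

```bash
python3 -m pendant '[[[0,1.5,0],0,-1],[[0,1.5,0],0,-1]]' 60; python3 -m pendant '[[[0,2,0],0,-1],[[0,2,0],0,-1]]' 60
```

```text
time_s: 20.23
position: [0.4822, 0.1668, 0.0232]
tool_rot: [[-0.098, 0.995, 0.031], [0.995, 0.098, -0.002], [-0.005, 0.03, -1.0]]
ft_force: [-0.4, -14.5, -0.5]
grip_width: 0.0127
time_s: 20.48
position: [0.4821, 0.1668, 0.0234]
tool_rot: [[-0.098, 0.995, 0.029], [0.995, 0.098, -0.009], [-0.011, 0.028, -1.0]]
ft_force: [-1.1, -19.7, 0.6]
grip_width: 0.0133
```

```bash
python3 -m pendant '[[[0,1.4,0],0,-1],[[0,1.4,0],0,-1],[[0,1.4,0],0,-1]]' 60; python3 -m pendant '[[[0,1.4,0],0,-1],[[0,1.4,0],0,-1],[[0,1.4,0],0,-1]]' 60; python3 pk.py w13
```

```text
time_s: 20.85
position: [0.482, 0.1666, 0.0236]
tool_rot: [[-0.095, 0.995, 0.027], [0.995, 0.096, -0.015], [-0.017, 0.025, -1.0]]
ft_force: [-0.6, -13.5, -0.5]
grip_width: 0.0134
time_s: 21.22
position: [0.4819, 0.1664, 0.0237]
tool_rot: [[-0.093, 0.995, 0.024], [0.995, 0.094, -0.021], [-0.023, 0.022, -0.999]]
ft_force: [-1.2, -13.4, -1.4]
grip_width: 0.0134
tcp uv [0.4959 0.1182] f uv [ -2.5 -14.3] tool yaw 5.353415258234179
13 [0.47146948 0.52098324] [0.11142682 0.11414237] 0.012909172732086055
```

```bash
python3 -m pendant '[[[0,0.5,0],0,-1],[[0,0,0],0,-0.5],[[0,0,0],0,-0.5],[[0,0,0],0,0],[[0,0,0],0,0]]' 20; python3 -m pendant '[[[0,0,15],0,0],[[0,0,25],0,0],[[0,-15,35],0,0],[[0,-30,40],0,0],[[0,-40,20],0,0],[[0,-10,0],0,0],[[0,0,0],0,0]]'
python3 - <<'E'
from h import *
grab('wrist','w14'); D=load('w14'); P=cloud(D); a=np.radians(5.65); A=np.array([[np.cos(a),np.sin(a)],[-np.sin(a),np.cos(a)]])
uv=P[...,:2]@A.T; u,v=uv[...,0],uv[...,1]; Z=P[...,2]
hsv=cv2.cvtColor(D['im'],cv2.COLOR_RGB2HSV).astype(int); d=(hsv[...,1]<100)&(hsv[...,2]<140)
for n,lo,hi in(('plate',.008,.018),('lugtop',.052,.062)):
    m=d&(Z>lo)&(Z<hi)&(u>.46)&(u<.535)&(v>.08)&(v<.16); q=P[m]
    if len(q)>10: print(n,len(q),np.percentile(u[m],[1,99]),np.percentile(v[m],[1,99]),np.median(Z[m]), cv2.minAreaRect((q[:,:2]*1000).astype(np.float32)))
print(env.observe()['position'])
E
```

```text
time_s: 21.9
position: [0.4827, 0.1671, 0.0246]
tool_rot: [[-0.092, 0.995, 0.027], [0.996, 0.092, -0.02], [-0.022, 0.025, -0.999]]
ft_force: [-0.4, 0.9, -0.7]
grip_width: 0.0427
time_s: 22.78
position: [0.4817, 0.0707, 0.1632]
tool_rot: [[-0.094, 0.995, 0.026], [0.995, 0.094, -0.02], [-0.022, 0.024, -0.999]]
ft_force: [0.2, 0.1, -1.0]
grip_width: 0.0424
plate 1229 [0.47262397 0.52149044] [0.09281615 0.14268222] 0.011681890858108224 ((482.9178161621094, 166.22320556640625), (50.04127883911133, 50.000911712646484), 5.3410773277282715)
lugtop 545 [0.4611326  0.53429368] [0.09794076 0.13928858] 0.056929458809683614 ((483.47705078125, 167.03125), (74.7854232788086, 41.42475509643555), 5.6153435707092285)
[0.48166365 0.07105104 0.1630979 ]
```

View pics/w14.png

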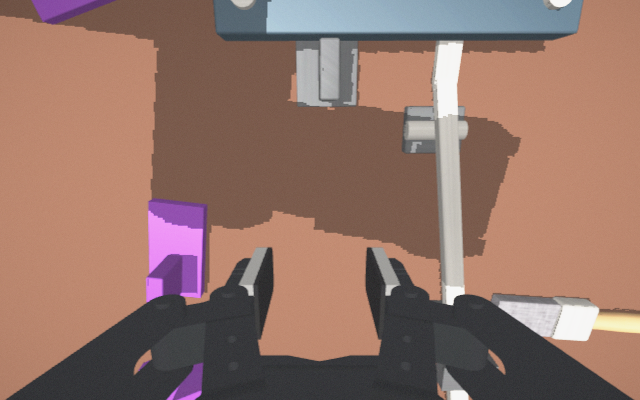

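The lug is butted against the base edge at (330,40), centred under the foot position. The bar is still in the hook. I go back to the bar.

```bash
python3 -m pendant '[[[30,-38,0],0.03,0.3],[[30,-40,0],0.03,0.3],[[30,-40,0],0.03,0.3],[[30,-40,0],0.02,0.3],[[30,-38,0],0,0.3],[[0,0,0],0,0.3],[[0,0,0],0,0.3]]'
```

```text
time_s: 23.7
position: [0.6349, -0.1215, 0.155]
tool_rot: [[-0.217, 0.976, 0.016], [0.976, 0.218, -0.011], [-0.014, 0.014, -1.0]]
ft_force: [-0.6, 0.0, -0.3]
grip_width: 0.0552
```

```bash
python3 -m pendant '[[[-3,-1.5,-25],-0.03,0.3],[[0,0,-30],0,0.3],[[0,0,-25],0,0.3],[[0,0,-20],0,0.3],[[0,0,-7],0,0.3],[[0,0,0],0,0.3]]'
```

```text
time_s: 24.45
position: [0.6297, -0.1135, 0.0454]
tool_rot: [[-0.196, 0.981, 0.014], [0.981, 0.196, -0.01], [-0.012, 0.012, -1.0]]
ft_force: [-0.3, -0.7, 0.8]
grip_width: 0.0554
```

```bash
python3 -m pendant '[[[1.5,-9,0],0,0.3],[[0,0,0],0,0.3],[[0,0,0],0,-1],[[0,0,0],0,-1],[[0,0,0],0,-1],[[0,0,0],0,-1],[[0,0,0],0,-1]]' 60
```

```text
time_s: 25.32
position: [0.6321, -0.1233, 0.048]
tool_rot: [[-0.195, 0.981, 0.018], [0.981, 0.195, -0.011], [-0.014, 0.016, -1.0]]
ft_force: [0.1, 0.8, 0.4]
grip_width: 0.0149
```

Now press down ~14 mm, keeping the lift modest, to clear the lip.

```bash
python3 -m pendant '[[[0,-0.3,-3],0,-1],[[0,-0.3,-3.5],0,-1],[[0,-0.3,-3.5],0,-1],[[0,-0.3,-3.5],0,-1],[[0,-0.3,-3.5],0,-1],[[0,0,-3],0,-1]]' 60; python3 barm.py w15
```

```text
time_s: 26.08
position: [0.6358, -0.1241, 0.0372]
tool_rot: [[-0.197, 0.98, 0.031], [0.98, 0.197, -0.013], [-0.019, 0.028, -0.999]]
ft_force: [-1.6, 0.6, 13.0]
grip_width: 0.0152
bar -0.09 912 [0.6209 0.6286 0.6364] [0.0593 0.0604 0.0616]
bar -0.08 32 [0.6217 0.629  0.6344] [0.0596 0.0792 0.0803]
bar -0.06 12 [0.6142 0.6157 0.6173] [0.0549 0.0555 0.0701]
bar -0.05 1093 [0.6128 0.6205 0.6284] [0.054  0.0553 0.0565]
bar -0.04 1157 [0.611  0.6187 0.6267] [0.0527 0.054  0.0552]
bar -0.02 469 [0.6079 0.6171 0.6229] [0.0505 0.0517 0.0528]
```

```bash
python3 -m pendant '[[[-1.5,0,-4],0,-1],[[-1.5,0,-3],0,-1],[[-4,0,-1.2],-0.016,-1],[[-5,0,-1.2],-0.02,-1],[[-5,-0.4,-1.2],-0.02,-1]]' 60; python3 barm.py w16
```

```text
time_s: 26.75
position: [0.6272, -0.1262, 0.0367]
tool_rot: [[-0.142, 0.988, 0.057], [0.989, 0.144, -0.023], [-0.031, 0.053, -0.998]]
ft_force: [3.4, 3.0, 8.5]
grip_width: 0.015
bar -0.09 927 [0.6124 0.6201 0.6278] [0.0585 0.0598 0.061 ]
bar -0.08 24 [0.6127 0.616  0.6236] [0.079  0.08   0.0808]
bar -0.06 88 [0.6067 0.6107 0.6187] [0.054  0.0554 0.0635]
bar -0.05 1122 [0.6057 0.6134 0.6211] [0.0534 0.0548 0.0561]
bar -0.04 1188 [0.6041 0.6119 0.6197] [0.0521 0.0535 0.0549]
bar -0.02 194 [0.6026 0.6124 0.6169] [0.0503 0.0515 0.0528]
```

```bash
python3 -m pendant '[[[0,0,-3],0,-1],[[-5,-0.2,-2],-0.02,-1],[[-5,-0.2,-1.5],-0.02,-1],[[-5,-0.2,-1.5],-0.02,-1],[[-5,-0.2,-1.5],-0.02,-1]]' 60; python3 barm.py w17
```

```text
time_s: 27.42
position: [0.6154, -0.1285, 0.0364]
tool_rot: [[-0.072, 0.994, 0.081], [0.996, 0.075, -0.039], [-0.045, 0.078, -0.996]]
ft_force: [1.7, 1.5, 8.3]
grip_width: 0.0153
bar -0.09 852 [0.6012 0.6091 0.6165] [0.0578 0.0593 0.0606]
bar -0.08 247 [0.5999 0.6019 0.6118] [0.0559 0.0575 0.0797]
bar -0.07 243 [0.5987 0.6006 0.6025] [0.0545 0.056  0.0572]
bar -0.06 420 [0.5976 0.6006 0.6122] [0.0537 0.055  0.0566]
bar -0.05 1156 [0.5967 0.6043 0.612 ] [0.0529 0.0544 0.0557]
bar -0.04 1220 [0.5955 0.6032 0.6108] [0.0516 0.0532 0.0547]
```

```bash
python3 -m pendant '[[[-7,-0.2,-2],-0.018,-1],[[-7,-0.1,-1.5],-0.018,-1],[[-7,0,-1.5],-0.018,-1],[[-7,0,-1.5],-0.015,-1],[[-4,0,-1],0,-1]]' 60; python3 barm.py w18
```

```text
time_s: 28.1
position: [0.5921, -0.1309, 0.0377]
tool_rot: [[-0.009, 0.994, 0.106], [0.998, 0.015, -0.057], [-0.058, 0.106, -0.993]]
ft_force: [3.8, 3.6, 8.0]
grip_width: 0.015
bar -0.09 949 [0.5805 0.588  0.5956] [0.0585 0.0602 0.0616]
bar -0.08 995 [0.5803 0.5877 0.5952] [0.0572 0.0589 0.0605]
bar -0.07 1054 [0.58   0.5874 0.595 ] [0.0559 0.0576 0.0591]
bar -0.06 1113 [0.5796 0.5873 0.5946] [0.0546 0.0564 0.0579]
bar -0.05 1182 [0.5793 0.5867 0.5945] [0.0534 0.0551 0.0566]
bar -0.04 1247 [0.5789 0.5865 0.5941] [0.0521 0.0538 0.0553]
```

```bash
python3 -m pendant '[[[-5,0,0],0,-1],[[0,0,1.5],0,-1],[[0,0.2,1.5],0,-1],[[0,0.2,2],0,-1],[[0,0.2,2],0,-1],[[0,0.2,2],0,-1],[[0,0.2,2],0,-1],[[0,0.2,2],0,-1]]' 60; python3 barm.py w19
```

```text
time_s: 29.15
position: [0.5904, -0.1281, 0.0554]
tool_rot: [[-0.015, 0.993, 0.117], [0.998, 0.022, -0.058], [-0.06, 0.116, -0.991]]
ft_force: [-1.0, 4.4, 2.4]
grip_width: 0.0151
bar -0.09 929 [0.5789 0.5865 0.5943] [0.0742 0.0758 0.0774]
bar -0.08 951 [0.5788 0.5861 0.5937] [0.0721 0.0738 0.0754]
bar -0.07 995 [0.5785 0.5859 0.5935] [0.0703 0.0719 0.0735]
bar -0.06 1025 [0.5783 0.5858 0.5933] [0.0682 0.0699 0.0715]
bar -0.05 1067 [0.5781 0.5855 0.593 ] [0.0663 0.068  0.0695]
bar -0.04 1098 [0.5776 0.5852 0.5928] [0.0642 0.0659 0.0675]
bar -0.02 314 [0.5772 0.5848 0.5922] [0.0609 0.0626 0.0644]
```

```bash
python3 -m pendant '[[[0,0.2,1.5],0,-1],[[0,0.1,1],0,-1]]' 60; python3 -m pendant '[[[0,0.2,1],0,-1],[[0,0.1,1],0,-1]]' 60
python3 - <<'E'
from h import *
a=np.radians(5.65); A=np.array([[np.cos(a),np.sin(a)],[-np.sin(a),np.cos(a)]])
for t in('side','scene'):
    grab(t,t+'2'); D=load(t+'2')
    for n in (t+'0',t+'1',t+'2'):
        D=load(n);P=cloud(D);hsv=cv2.cvtColor(D['im'],cv2.COLOR_RGB2HSV).astype(int); uv=P[...,:2]@A.T
        m=(hsv[...,0]>90)&(hsv[...,0]<120)&(hsv[...,1]>60)&(uv[...,0]>.43)&(uv[...,0]<.65)&(uv[...,1]>.145)&(uv[...,1]<.175)&(P[...,2]>.03)&(P[...,2]<.08)
        print(n,m.sum(),'top z near front',np.median(P[m][:,2]).round(4))
E
```

```text
time_s: 29.45
position: [0.5903, -0.1275, 0.0581]
tool_rot: [[-0.016, 0.993, 0.117], [0.998, 0.023, -0.058], [-0.06, 0.116, -0.991]]
ft_force: [-1.0, 3.6, 2.0]
grip_width: 0.0151
time_s: 29.7
position: [0.5899, -0.1272, 0.0596]
tool_rot: [[-0.016, 0.993, 0.115], [0.998, 0.023, -0.058], [-0.06, 0.114, -0.992]]
ft_force: [-0.9, 3.3, 0.3]
grip_width: 0.015
side0 284 top z near front 0.0494
side1 265 top z near front 0.0634
side2 267 top z near front 0.0605
scene0 663 top z near front 0.0483
scene1 818 top z near front 0.0627
scene2 762 top z near front 0.0596
```

```bash
python3 -m pendant '[[[0,0.2,0.5],0,-1],[[0,0,0],0,-0.5],[[0,0,0],0,-0.5],[[0,0,0],0,0.2],[[0,0,0],0,0.2],[[0,0,0],0,0.2]]' 20; python3 barm.py w20
```

```text
time_s: 30.55
position: [0.5909, -0.1283, 0.0605]
tool_rot: [[-0.012, 0.993, 0.118], [0.998, 0.019, -0.058], [-0.06, 0.117, -0.991]]
ft_force: [-0.2, -0.8, -0.3]
grip_width: 0.0512
bar -0.09 929 [0.5868 0.5941 0.6022] [0.0777 0.0793 0.0807]
bar -0.08 951 [0.5863 0.5937 0.6016] [0.0755 0.0772 0.0786]
bar -0.07 983 [0.5857 0.593  0.6009] [0.0734 0.0752 0.0765]
bar -0.06 1014 [0.5851 0.5925 0.6005] [0.0712 0.073  0.0743]
bar -0.05 1055 [0.5846 0.5919 0.5999] [0.069  0.0709 0.0722]
bar -0.04 1089 [0.5841 0.5914 0.5995] [0.067  0.0687 0.0702]
bar -0.02 403 [0.5831 0.5907 0.5983] [0.0624 0.065  0.0662]
```

```bash
python3 -m pendant '[[[-5,0,0],0,0.2],[[-5,0,0],0,0.2],[[-4,0,0],0,0.2],[[-4,0,0],0,0.2],[[-3,0,0],0,0.2]]'; python3 barm.py w21
```

```text
time_s: 31.22
position: [0.5691, -0.1284, 0.0611]
tool_rot: [[-0.012, 0.993, 0.12], [0.998, 0.019, -0.059], [-0.061, 0.12, -0.991]]
ft_force: [1.6, -0.6, 1.2]
grip_width: 0.0514
bar -0.09 916 [0.5755 0.5828 0.5908] [0.0786 0.0807 0.0823]
bar -0.08 972 [0.5754 0.5827 0.5908] [0.076  0.0785 0.0801]
bar -0.07 992 [0.5752 0.5826 0.591 ] [0.0743 0.0763 0.0782]
bar -0.06 1025 [0.5752 0.5826 0.6467] [0.0719 0.0742 0.076 ]
bar -0.05 1027 [0.5752 0.5823 0.5901] [0.0697 0.072  0.0736]
bar -0.04 1070 [0.575  0.5821 0.5897] [0.0675 0.0698 0.0715]
bar -0.02 447 [0.5749 0.5823 0.5901] [0.0638 0.0659 0.0674]
```

```bash
python3 -m pendant '[[[4,0,0],0,0.2],[[7,0,0],0,0.2],[[0,0,0],0,0.2],[[0,0,0],0,0.2]]'; python3 barm.py w22
```

```text
time_s: 31.78
position: [0.5806, -0.1283, 0.0606]
tool_rot: [[-0.012, 0.993, 0.119], [0.998, 0.019, -0.059], [-0.061, 0.118, -0.991]]
ft_force: [0.6, 0.5, -0.4]
grip_width: 0.0511
bar -0.09 930 [0.5852 0.5922 0.6006] [0.0759 0.0793 0.0807]
bar -0.08 963 [0.5847 0.5917 0.6   ] [0.0737 0.0771 0.0785]
bar -0.07 989 [0.5842 0.5912 0.5993] [0.0719 0.0751 0.0764]
bar -0.06 1029 [0.5837 0.5908 0.5991] [0.0698 0.0729 0.0744]
bar -0.05 1051 [0.5832 0.5903 0.5985] [0.0673 0.0708 0.0722]
bar -0.04 1092 [0.5827 0.5897 0.5979] [0.0654 0.0687 0.0702]
bar -0.02 467 [0.5818 0.5891 0.597 ] [0.0593 0.065  0.0662]
```

```bash
python3 -m pendant '[[[8,0,0],0,0.2],[[8,0,0],0,0.3],[[0,0,0],0,0.3],[[0,0,20],0,0.3],[[0,0,30],0,0.3],[[0,0,40],0,0.3],[[0,0,30],0,0.3],[[0,0,0],0,0.3],[[0,0,0],0,0.3]]'; python3 barm.py w23
python3 - <<'E'
from h import *
D=load('w23'); P=cloud(D); X,Y,Z=P[...,0],P[...,1],P[...,2]
hsv=cv2.cvtColor(D['im'],cv2.COLOR_RGB2HSV).astype(int)
m=(X>.603)&(X<.68)&(Y>-.12)&(Y<-.02)&(Z>.075)&(Z<.085)&(hsv[...,1]<90)&(hsv[...,2]<110)
r=cv2.minAreaRect((P[m][:,:2]*1000).astype(np.float32)); print(m.sum(),r)
for n in('side','scene'): grab(n,n+'3')
E
```

```text
time_s: 32.95
position: [0.596, -0.1275, 0.182]
tool_rot: [[-0.013, 0.993, 0.114], [0.998, 0.019, -0.057], [-0.059, 0.113, -0.992]]
ft_force: [-0.2, 0.5, -0.4]
grip_width: 0.0554
bar -0.09 256 [0.5871 0.5946 0.602 ] [0.0779 0.0794 0.0808]
bar -0.08 338 [0.5869 0.5962 0.6464] [0.0759 0.0776 0.0801]
bar -0.07 484 [0.5864 0.6005 0.6477] [0.0741 0.0767 0.0807]
bar -0.06 412 [0.5858 0.5971 0.6468] [0.0718 0.0737 0.0806]
bar -0.05 269 [0.5847 0.5923 0.6001] [0.0694 0.0709 0.0723]
bar -0.04 275 [0.5842 0.5918 0.5995] [0.0673 0.0687 0.0702]
bar -0.02 282 [0.5831 0.5907 0.5983] [0.0631 0.0646 0.0659]
bar 0.0 298 [0.5821 0.5896 0.5972] [0.0589 0.0603 0.0619]
1603 ((625.0377807617188, -67.56478881835938), (45.86991500854492, 24.02213478088379), 5.651185512542725)
```

View pics/w23.png

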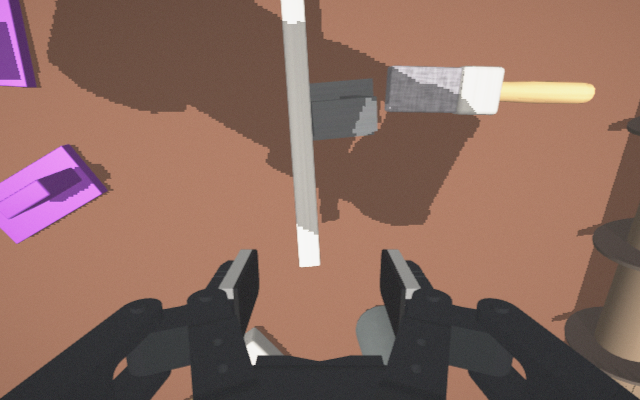

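The bar (centre x ≈ 0.593 at the hook) has settled right next to the lip, at pixel (300,100) against the arm end at (312,100). I'll shift it sideways on the fulcrum for clear distance.

```bash
python3 -m pendant '[[[3,0,-25],0.03,0.3],[[0,0,-35],0,0.3],[[0,0,-35],0,0.3],[[0,0,-18],0,0.3],[[0,0,-5],0,0.3],[[0,0,0],0,0.3]]'
```

```text
time_s: 33.85
position: [0.5978, -0.1271, 0.057]
tool_rot: [[-0.044, 0.993, 0.111], [0.997, 0.05, -0.051], [-0.056, 0.108, -0.993]]
ft_force: [0.6, 0.2, -0.1]
grip_width: 0.0559
```

```bash
python3 -m pendant '[[[1,0,4],0,0.3],[[0,0,0],0,-1],[[0,0,0],0,-1],[[0,0,0],0,-1],[[0,0,0],0,-1]]' 20; python3 -m pendant '[[[-4,0,0],0,-1],[[-4,0,0],0,-1],[[-4,0,0],0,-1],[[-4,0,0],0,-1],[[-2,0,0],0,-1]]' 25; python3 barm.py w24
```

```text
time_s: 34.48
position: [0.5988, -0.1274, 0.0633]
tool_rot: [[-0.044, 0.993, 0.112], [0.997, 0.05, -0.053], [-0.058, 0.109, -0.992]]
ft_force: [-0.6, -0.1, 0.0]
grip_width: 0.0161
time_s: 35.1
position: [0.5825, -0.1279, 0.0649]
tool_rot: [[-0.041, 0.992, 0.12], [0.997, 0.048, -0.054], [-0.059, 0.118, -0.991]]
ft_force: [4.5, 1.0, 0.7]
grip_width: 0.0157
bar -0.09 852 [0.5725 0.58   0.5876] [0.0787 0.0803 0.0818]
bar -0.08 882 [0.5724 0.5799 0.5875] [0.0765 0.0781 0.0796]
bar -0.07 900 [0.5726 0.58   0.5874] [0.0743 0.0759 0.0774]
bar -0.06 932 [0.5724 0.58   0.5877] [0.0722 0.0738 0.0753]
bar -0.05 946 [0.5726 0.58   0.5877] [0.0701 0.0717 0.0733]
bar -0.04 994 [0.5725 0.58   0.5877] [0.068  0.0695 0.071 ]
bar -0.02 529 [0.5727 0.5804 0.5876] [0.0642 0.0657 0.067 ]
```

```bash
python3 -m pendant '[[[0,0,0],0,-1],[[0,0,0],0,-1],[[0,0,0],0.03,-1],[[0,0,0],0.03,-1],[[0,0,0],0.03,-1],[[0,0,0],0.03,-1],[[0,0,0],0.03,-1]]' 100; python3 barm.py w25; python3 -c "
from h import *
print(env.observe()['wrist_torque'])"
```

```text
time_s: 36.02
position: [0.5886, -0.1272, 0.0668]
tool_rot: [[-0.178, 0.973, 0.144], [0.982, 0.184, -0.028], [-0.054, 0.137, -0.989]]
ft_force: [9.6, 1.6, 0.1]
grip_width: 0.0141
bar -0.09 847 [0.5765 0.5837 0.5914] [0.0798 0.0817 0.0834]
bar -0.08 868 [0.576  0.5833 0.591 ] [0.0775 0.0795 0.0811]
bar -0.07 884 [0.5756 0.5829 0.5904] [0.0753 0.0773 0.0789]
bar -0.06 910 [0.5751 0.5824 0.5902] [0.0731 0.075  0.0768]
bar -0.05 931 [0.5746 0.582  0.5897] [0.0709 0.0728 0.0745]
bar -0.04 949 [0.5742 0.5815 0.5892] [0.0687 0.0706 0.0723]
bar -0.02 733 [0.5734 0.5817 0.5885] [0.0648 0.0665 0.068 ]
[ 0.3961487  -1.14675983 -1.85406663]
```

```bash
python3 -m pendant '[[[0,0,0],-0.03,-1],[[0,0,0],-0.03,-1],[[0,0,0],0,-1]]' 60; python3 -m pendant '[[[0,0,0],0,-0.5],[[0,0,0],0,-0.5],[[0,0,0],0,0.3],[[0,0,0],0,0.3],[[0,0,0],0,0.3]]' 20; python3 barm.py w26
```

```text
time_s: 36.45
position: [0.5831, -0.1276, 0.0635]
tool_rot: [[-0.131, 0.983, 0.126], [0.99, 0.137, -0.038], [-0.055, 0.119, -0.991]]
ft_force: [-3.2, -2.9, -3.9]
grip_width: 0.0139
time_s: 37.08
position: [0.5831, -0.1271, 0.0637]
tool_rot: [[-0.131, 0.983, 0.126], [0.99, 0.136, -0.038], [-0.054, 0.12, -0.991]]
ft_force: [-0.4, -0.9, -0.1]
grip_width: 0.0554
bar -0.06 6 [0.6464 0.6468 0.6474] [0.0795 0.08   0.0803]
bar -0.05 8 [0.6456 0.6468 0.6474] [0.0694 0.0773 0.0793]
```

View pics/w26.png

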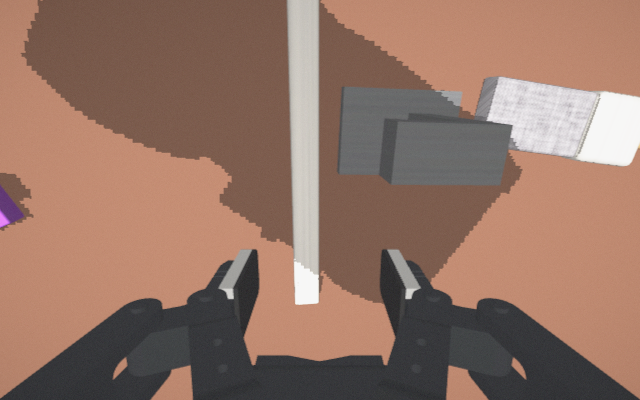

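Run:
```python
from h import *
D=load('w26');P=cloud(D)
for px in [(320,60),(320,120),(315,180),(315,260)]: print(px,P[px[1],px[0]].round(4),D['im'][px[1],px[0]])
print(env.observe()['ft_force'])
```

```text
(320, 60) [ 5.785e-01 -3.360e-02  3.000e-04] [123  90  73]
(320, 120) [ 5.829e-01 -6.590e-02  5.000e-04] [123  90  74]
(315, 180) [ 0.5833 -0.0999  0.0106] [203 200 192]
(315, 260) [ 0.59   -0.1515  0.0124] [202 198 191]
[-0.33597964  0.06491965  0.04227014]
```

The bar's handle now lies on the table (z ≈ 0.012), so it slipped off its perch when released. It is clear of the hook. I retract and check the base and bar.

```bash
python3 -m pendant '[[[0,0,30],0,0.3],[[0,0,40],0,0.3],[[-20,-10,50],0,0.3],[[-30,10,40],0,0.3],[[-10,30,20],0,0.3],[[0,30,10],0,0.3],[[0,0,0],0,0.3],[[0,0,0],0,0.3]]'
python3 - <<'E'
from h import *
grab('wrist','w27')
for t in('side','scene'): grab(t,t+'4')
a=np.radians(5.65); A=np.array([[np.cos(a),np.sin(a)],[-np.sin(a),np.cos(a)]])
for n in ('side2','scene2','side4','scene4','w27'):
    D=load(n);P=cloud(D);hsv=cv2.cvtColor(D['im'],cv2.COLOR_RGB2HSV).astype(int); uv=P[...,:2]@A.T;u,v=uv[...,0],uv[...,1];Z=P[...,2]
    m=(hsv[...,0]>90)&(hsv[...,0]<120)&(hsv[...,1]>60)&(u>.43)&(u<.65)&(v>.145)&(v<.175)&(Z>.03)&(Z<.08)
    print(n,m.sum(),'base top',np.median(Z[m]).round(4))
    X,Y=P[...,0],P[...,1]
    b=(X>.5)&(X<.66)&(Y<.2)&(Y>-.2)&(Z>.005)&(Z<.12)&(hsv[...,1]<50)&(hsv[...,2]>150)
    for y in np.arange(-.17,.19,.03):
        q=P[b&(abs(Y-y)<.005)]
        if len(q)>4 and '4' in n or len(q)>4 and n=='w27': print('  y%.2f'%y,len(q),np.percentile(q[:,0],[3,97]).round(3),np.median(q[:,2]).round(4))
a=load('side4')['im'];b=load('scene4')['im'];c=load('w27')['im']
top=np.hstack([a[100:300,130:530],b[120:320,200:600]]); 
cv2.imwrite('pics/fin.png',np.vstack([top,cv2.resize(c,(800,500))[:400]])[:,:,::-1])
E
```

```text
time_s: 38.12
position: [0.5201, -0.0661, 0.2593]
tool_rot: [[-0.129, 0.983, 0.126], [0.99, 0.135, -0.038], [-0.054, 0.12, -0.991]]
ft_force: [-0.2, -0.4, 0.9]
grip_width: 0.0556
side2 267 base top 0.0605
scene2 762 base top 0.0596
side4 266 base top 0.0604
  y-0.17 17 [0.581 0.595] 0.0118
  y-0.14 16 [0.575 0.592] 0.0114
  y-0.11 14 [0.571 0.586] 0.0113
  y0.07 10 [0.547 0.563] 0.0109
  y0.10 10 [0.543 0.557] 0.0126
  y0.13 35 [0.54  0.603] 0.0186
  y0.16 9 [0.535 0.552] 0.0109
scene4 762 base top 0.0595
  y-0.17 13 [0.581 0.596] 0.0112
  y-0.14 7 [0.578 0.591] 0.0117
  y-0.08 17 [0.571 0.627] 0.0121
  y-0.05 14 [0.57  0.602] 0.011
  y-0.02 17 [0.564 0.575] 0.0104
  y0.01 14 [0.56  0.571] 0.0108
  y0.04 16 [0.554 0.566] 0.0108
  y0.07 25 [0.548 0.564] 0.0112
  y0.10 27 [0.544 0.56 ] 0.0117
  y0.13 77 [0.542 0.605] 0.0193
  y0.16 28 [0.535 0.551] 0.0112
w27 0 base top nan
  y-0.17 91 [0.579 0.595] 0.0117
  y-0.14 96 [0.575 0.59 ] 0.0118
  y-0.11 101 [0.571 0.586] 0.0117
  y-0.08 101 [0.567 0.582] 0.0118
  y-0.05 106 [0.563 0.578] 0.0117
  y-0.02 119 [0.559 0.573] 0.0117
  y0.01 130 [0.555 0.569] 0.0118
  y0.04 134 [0.551 0.565] 0.0117
  y0.07 168 [0.546 0.562] 0.0116
  y0.10 168 [0.542 0.558] 0.0117
  return _methods._mean(a, axis=axis, dtype=dtype,
  ret = ret.dtype.type(ret / rcount)
```

View pics/fin.png

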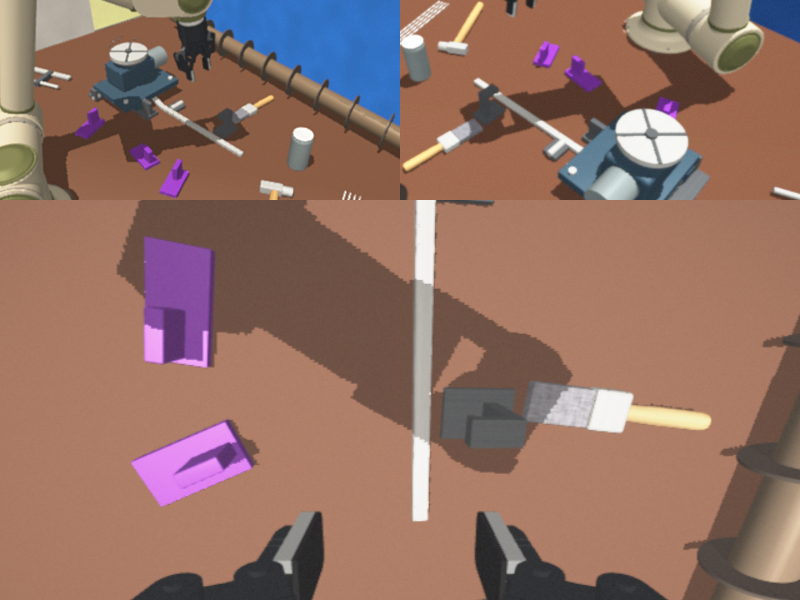

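Run:
```python
from h import *
a=np.radians(5.65); A=np.array([[np.cos(a),np.sin(a)],[-np.sin(a),np.cos(a)]])
for n in ('side2','side3','side4','scene4'):
    D=load(n);P=cloud(D);hsv=cv2.cvtColor(D['im'],cv2.COLOR_RGB2HSV).astype(int); uv=P[...,:2]@A.T;u,v=uv[...,0],uv[...,1];Z=P[...,2]
    m=(Z>.03)&(Z<.065)&(u>.475)&(u<.52)&(v>.07)&(v<.132)
    print(n,m.sum(),np.percentile(u[m],[3,97]).round(4),np.percentile(v[m],[3,97]).round(4),np.percentile(Z[m],95).round(4)) if m.sum()>3 else print(n,m.sum())
s=env.observe(); print(s['time_s'],np.round(s['ft_force'],1)); ticket.close_job()
```

```text
side2 78 [0.4899 0.5037] [0.0969 0.129 ] 0.0601
side3 83 [0.4888 0.504 ] [0.0953 0.1309] 0.0585
side4 82 [0.4893 0.5042] [0.0969 0.1308] 0.058
scene4 148 [0.4915 0.505 ] [0.1017 0.1311] 0.0576
38.275 [ 0.  -0.1  0.6]
the job is handed in; nothing more can be done
```

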